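# Sort brass draw tubes by length into their sloping racks

### The arm

A 6-joint arm with a two-finger parallel gripper is mounted at the origin on the work surface. World frame = base frame: x ahead of the robot, y to its left, z up, the work surface at z = 0. Lengths are in m, angles in rad, forces in N, time in s.
With the tool pointing down it reaches from about 0.2 to 0.875 m from the base axis. Payload 3.4 kg.
Tool frame: the origin (TCP) lies at the very end of the fingers, on their centre line; the grasp point (between the pads) lies ctrl.grip_depth behind it (ctrl.grip_depth is the distance from the TCP to the grasp point, in m); z points along the fingers, y is the line along which they close (so a half turn about z gives the same grasp; the last joint's range is limited). The gripper opens to 94 mm and grips with 3 to 60 N. Pads are 16 mm wide; open, the fingers measure 119 mm over their backs; the gripper's body (75 mm by 177 mm) begins 78 mm behind the grasp point.
Start: joints at [-1.271, 0.276, 1.505, -0, 1.361, -0.121], TCP at [0.235, -0.525, 0.205] pointing down, gripper open.
Joint ranges: [-2.89, 2.89], [-0.75, 2.08], [0.22, 2.7], [-1.18, 4.32], [0.11, 2.71], [-2.7, 2.7]. Speed limits (rad/s): [2.57, 2.57, 3.14, 3.14, 3.14, 3.14].

### API

Orientations are given as a unit quaternion [x, y, z, w].
In Python, from plant import ctrl, inverse_kinematics, camera, calibration, order gives the robot as it stands. Calls block until the motion is done:
- ctrl.move_to(position, orientation): joint-space move of the TCP to a pose.
- ctrl.movel(position, ori=None, vel=0.15, stop_force=None): straight line of the TCP; ori=None keeps the orientation; vel is the mean speed in m/s. With stop_force (N) it stops when the force on the tool has changed by that much, and returns True; else False.
- ctrl.move_joints(angles): joint-space move.
- ctrl.command_gripper(opening, squeeze=None): finger opening in m; squeeze is the grip in N (None keeps the last); returns when the fingers have stopped.
- ctrl.sleep(seconds).
- inverse_kinematics(position, orientation): joint angles nearest the present ones, or None.
- ctrl.read_state(): the state.
- camera(name): name is "scene" or "top" or "wrist"; returns (picture, depth): 400x640x3 uint8, red, green, blue; 400x640 float32, m along the optical axis (not along the pixel's ray), 0 where there is no reading.
- calibration(name): a dict with "camera_matrix" (3x3 intrinsics, pixels), "rvec" (rotation vector, rad) and "tvec" (3), from world to camera coordinates, as OpenCV has them. Camera axes: x right, y down, z forward; pixel columns grow to the right and rows downward; lengths in m; the calibration is good to about 2 mm. The wrist camera is an equidistant fisheye: a pixel r from the principal point sees the ray r / f radians off the axis. A picture is of the moment at which its call begins: read the wrist's pose just before it. calibration takes no time and is no camera call; for the wrist camera it gives the pose at the moment of the call.
A pose or a line that the arm cannot do raises ctrl.Unreachable and nothing moves.
- order.finish_job(): hands the job in; it is judged then, once.
The state is a dict: "clock": time; "qpos": joint angles; "dq": joint speeds; "joint_efforts": joint torques, N m; "eef_pos": TCP position; "ee_rot": TCP orientation; "ft_force": force on the tool from outside, world axes, zero at the start; "ft_torque": the same for the moment, N m; "finger_gap": finger opening in m; "gripper_force": force on a finger pad.
Only numpy, scipy, OpenCV 4.12 (cv2) and the standard library are available. Lean on these libraries where they do the work, as an engineer would, in place of code of your own. Each camera call takes 0.05 s, during which the arm holds its last target. There are 200 camera calls.

### The job

Sort the three loose brass draw tubes on the bench by length: lay each in an empty bay of the sloping rack whose fixed sample tube is as long as it is, one tube to a bay, lying flat along the board with its lower end between the fins and down at the foot ledge. Lay them down gently, never let one drop, and leave the eyecups, the prism mount and the target lens where they are.

Things in the scene. Friction and masses are not known exactly. Their poses are not given: they have to be found in the camera images.
- tube_long_1: loose brass draw tube, 120 mm long, round barrel 32 mm diameter with a hexagonal collar at each end (12 mm wide, 38 mm across flats, 44 mm across corners), dark bores. Lies on collar flats, axis 19 mm above the bench. Origin: middle of the axis; x along it (ends alike)
- tube_long_2: loose brass draw tube, 120 mm long, round barrel 32 mm diameter with a hexagonal collar at each end (12 mm wide, 38 mm across flats, 44 mm across corners), dark bores. Lies on collar flats, axis 19 mm above the bench. Origin: middle of the axis; x along it (ends alike)
- tube_short: loose brass draw tube, 80 mm long, round barrel 32 mm diameter with a hexagonal collar at each end (12 mm wide, 38 mm across flats, 44 mm across corners), dark bores. Lies on collar flats, axis 19 mm above the bench. Origin: middle of the axis; x along it (ends alike)
- row_long: fixed wooden rack, felt board 226 mm wide sloping up 30 deg towards the robot to 92 mm height; foot ledge 16 mm high at its low far edge. Three bays at 74 mm pitch, 58 mm clear between fins (22 mm high, 25 mm long up the slope from the ledge). Bay at -y holds a fixed brass sample tube 120 mm long, two are empty. Origin: centre of underside; x away from the robot
- row_short: fixed wooden rack, felt board 226 mm wide sloping up 30 deg towards the robot to 92 mm height; foot ledge 16 mm high at its low far edge. Three bays at 74 mm pitch, 58 mm clear between fins (22 mm high, 25 mm long up the slope from the ledge). Bay at -y holds a fixed brass sample tube 80 mm long, two are empty. Origin: centre of underside; x away from the robot
- row_long_bay_a (a point): point in the middle empty bay of the long rack: on the board surface at the foot ledge's face, midway between the fins. x points up the slope (30 degrees), towards the robot, z square out of the board, y to the robot's right. A long tube lying here with its low end on the ledge has its middle at x = 60 mm, y = 0, z = 19 mm in this frame
- row_long_bay_b (a point): point in the left (+y) empty bay of the long rack: on the board surface at the foot ledge's face, midway between the fins. x points up the slope (30 degrees), towards the robot, z square out of the board, y to the robot's right. A long tube lying here with its low end on the ledge has its middle at x = 60 mm, y = 0, z = 19 mm in this frame
- row_short_bay_a (a point): point in the middle empty bay of the short rack: on the board surface at the foot ledge's face, midway between the fins. x points up the slope (30 degrees), towards the robot, z square out of the board, y to the robot's right. A short tube lying here with its low end on the ledge has its middle at x = 40 mm, y = 0, z = 19 mm in this frame
- row_short_bay_b (a point): point in the left (+y) empty bay of the short rack: on the board surface at the foot ledge's face, midway between the fins. x points up the slope (30 degrees), towards the robot, z square out of the board, y to the robot's right. A short tube lying here with its low end on the ledge has its middle at x = 40 mm, y = 0, z = 19 mm in this frame
- eyecup_1: black rubber eyecup, 60 mm across, 34 mm high, standing on the bench; origin under its centre. To be left alone
- eyecup_2: its twin, the same
- prism_mount: silver steel prism mount, plate 80 x 60 mm with two upright cheeks, 51 mm high; origin under its centre. To be left alone
- target_lens: milky glass collimation target lens, 76 mm across in an upright dark steel ring on a round foot, 116 mm high; origin under its foot. To be left alone
Mind the look-alikes: they are no part of the job. Leave any turquoise look-alike of the tube_long_2 alone.

How it is judged:
At the end, for the whole second after the job is handed in: Both 120 mm tubes in the bays of the 120 mm sample's rack, one in each, the 80 mm tube in a bay of the 80 mm sample's rack: within 15 mm sideways of the bay centre and 15 mm of the foot ledge, axis 14 to 26 mm off the board and within 0.12 rad of the slope line, at rest ((((x of tube_long_1 in the frame of row_long_bay_a between 0.054 and 0.075 m and y of tube_long_1 in the frame of row_long_bay_a between -0.015 and 0.015 m and z of tube_long_1 in the frame of row_long_bay_a between 0.014 and 0.026 m and angle between the x axis of tube_long_1 and the x axis of row_long_bay_a, either way round below 0.12 rad) and (x of tube_long_2 in the frame of row_long_bay_b between 0.054 and 0.075 m and y of tube_long_2 in the frame of row_long_bay_b between -0.015 and 0.015 m and z of tube_long_2 in the frame of row_long_bay_b between 0.014 and 0.026 m and angle between the x axis of tube_long_2 and the x axis of row_long_bay_b, either way round below 0.12 rad)) or ((x of tube_long_1 in the frame of row_long_bay_b between 0.054 and 0.075 m and y of tube_long_1 in the frame of row_long_bay_b between -0.015 and 0.015 m and z of tube_long_1 in the frame of row_long_bay_b between 0.014 and 0.026 m and angle between the x axis of tube_long_1 and the x axis of row_long_bay_b, either way round below 0.12 rad) and (x of tube_long_2 in the frame of row_long_bay_a between 0.054 and 0.075 m and y of tube_long_2 in the frame of row_long_bay_a between -0.015 and 0.015 m and z of tube_long_2 in the frame of row_long_bay_a between 0.014 and 0.026 m and angle between the x axis of tube_long_2 and the x axis of row_long_bay_a, either way round below 0.12 rad))) and ((x of tube_short in the frame of row_short_bay_a between 0.034 and 0.055 m and y of tube_short in the frame of row_short_bay_a between -0.015 and 0.015 m and z of tube_short in the frame of row_short_bay_a between 0.014 and 0.026 m and angle between the x axis of tube_short and the x axis of row_short_bay_a, either way round below 0.12 rad) or (x of tube_short in the frame of row_short_bay_b between 0.034 and 0.055 m and y of tube_short in the frame of row_short_bay_b between -0.015 and 0.015 m and z of tube_short in the frame of row_short_bay_b between 0.014 and 0.026 m and angle between the x axis of tube_short and the x axis of row_short_bay_b, either way round below 0.12 rad)) and linear speed of each of tube_long_1, tube_long_2, tube_short below 0.02 m/s); the robot touches nothing.
It fails at once if a tube is let drop: it moves faster than 0.45 m/s (about a 10 mm fall) with no finger holding it ((linear speed of tube_long_1 above 0.45 m/s and contact force between the fingers and tube_long_1 below 0.05 N) or (linear speed of tube_long_2 above 0.45 m/s and contact force between the fingers and tube_long_2 below 0.05 N) or (linear speed of tube_short above 0.45 m/s and contact force between the fingers and tube_short below 0.05 N)).
It fails at once if the eyecup 1 is moved by more than 30 mm (distance of eyecup_1 from where it was at the start of the episode above 0.03 m).
It fails at once if the eyecup 2 is moved by more than 30 mm (distance of eyecup_2 from where it was at the start of the episode above 0.03 m).
It fails at once if the prism mount is moved by more than 30 mm (distance of prism_mount from where it was at the start of the episode above 0.03 m).
It fails at once if the target lens is moved by more than 30 mm (distance of target_lens from where it was at the start of the episode above 0.03 m).
It also fails if it takes over 67 s, if anything falls off the work surface, if the arm or the gripper's body presses on something with over 40 N, if the wrist force passes 120 N, or if a joint passes its speed limit or range.

## Working session

There is one attempt and no reset: what is moved stays moved. The work goes in short steps, each a Python script; the robot and the scene stay as the last script left them, time stands still between calls to the robot, and variables do not carry over. Pictures are saved under pics/ and viewed, at most 10 in all, crops included, and the job is handed in when it is done.

```bash
mkdir -p pics; ls
python3 - <<'E'
from plant import ctrl, camera, calibration
import cv2,numpy as np
for n in ["top","scene"]:
    im,d=camera(n); cv2.imwrite(f"pics/{n}0.png",im[:,:,::-1]); np.savez(f"pics/{n}0.npz",im=im,d=d)
    c=calibration(n); print(n,c)
    print((d>0).mean())
print(ctrl.read_state(),ctrl.grip_depth)
E
```

```text
pics
top {'camera_matrix': array([[505.76036693,   0.        , 321.74860804],
       [  0.        , 505.76036693, 207.0635531 ],
       [  0.        ,   0.        ,   1.        ]]), 'rvec': array([ 2.15320665, -2.13128019,  0.18413882]), 'tvec': array([3.20115506e-04, 4.64783311e-01, 1.57945405e+00])}
0.99601953125
scene {'camera_matrix': array([[448.64792889,   0.        , 318.95454248],
       [  0.        , 448.64792889, 202.72598746],
       [  0.        ,   0.        ,   1.        ]]), 'rvec': array([ 0.87342736,  2.40851393, -1.24111805]), 'tvec': array([ 0.36651338, -0.14136811,  1.51434819])}
0.99194921875
{'clock': 0.1, 'qpos': array([-1.27096868e+00,  2.76528171e-01,  1.50595146e+00, -3.62994238e-05,
        1.36072104e+00, -1.21010720e-01]), 'dq': array([ 0.00028144, -0.00189697, -0.00172369,  0.00079625,  0.00211514,
        0.00175391]), 'joint_efforts': array([ 1.59024370e-03, -4.05456269e+01, -2.37780690e+01,  7.01042963e-02,
        2.98586616e-02, -3.71228373e-05]), 'eef_pos': array([ 0.23473234, -0.52436524,  0.20471524]), 'ee_rot': array([ 9.77942336e-01,  2.08873505e-01, -8.94662441e-05, -7.99213028e-04]), 'ft_force': array([ 0.8375631 ,  0.12200716, -0.40214845]), 'ft_torque': array([ 5.21224642e-07,  4.48983930e-02, -2.36395236e-02]), 'gripper_force': 0.0, 'finger_gap': 0.09406757090726316} 0.0188
```

View pics/top0.png

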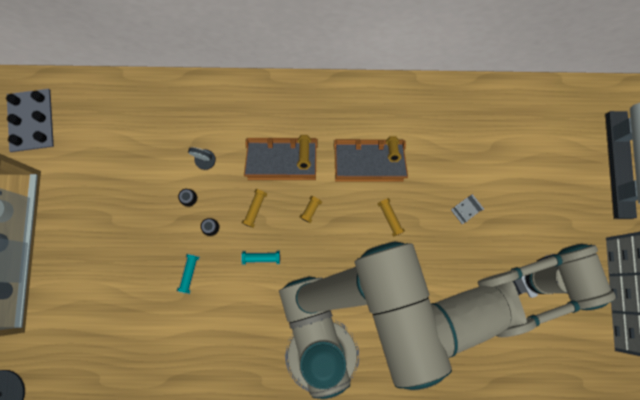

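View pics/scene0.png

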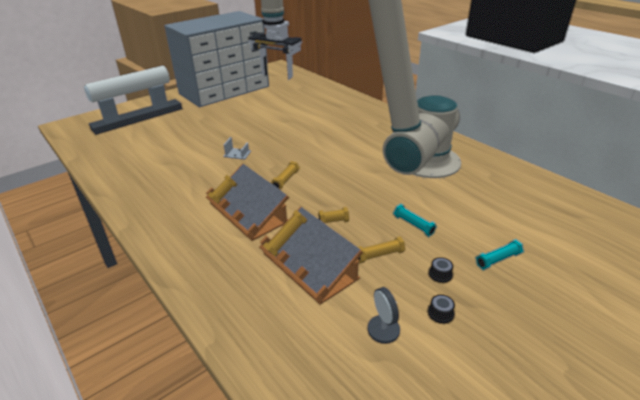

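The top view shows loose brass tubes at about (254,208), (311,209) and (391,217). The long rack is at (281,158) and the short rack at (370,160), each with its sample in the right-hand bay. The turquoise decoys are to the lower left. The scene view agrees with this.

```bash
cat > h.py <<'E'
import cv2,numpy as np
def rays(cal,px,fish=False):
    K=cal["camera_matrix"];px=np.atleast_2d(np.float64(px))
    R=cv2.Rodrigues(np.float64(cal["rvec"]))[0];t=np.float64(cal["tvec"])
    a=(px-[K[0,2],K[1,2]])/[K[0,0],K[1,1]]
    if fish:
        r=np.linalg.norm(a,axis=1,keepdims=True)+1e-12
        v=np.c_[a/r*np.sin(r),np.cos(r)]
    else: v=np.c_[a,np.ones(len(a))]
    return -R.T@t, v@R      # v: depth-scaled along the axis if pinhole
def plane(cal,px,z,fish=False):
    o,v=rays(cal,px,fish); return o+v*((z-o[2])/v[:,2])[:,None]
def points(cal,px,d,fish=False):
    o,v=rays(cal,px,fish)
    if fish:
        R=cv2.Rodrigues(np.float64(cal["rvec"]))[0]; v=v/(v@R[2])[:,None]
    return o+v*np.asarray(d)[:,None]
def mask(im,what):
    h=cv2.cvtColor(im,cv2.COLOR_RGB2HSV)
    lo,hi={"brass":((16,150,60),(30,255,255)),"felt":((100,15,40),(130,120,130))}[what]
    return cv2.inRange(h,lo,hi)
def blobs(m,amin):
    n,l,s,c=cv2.connectedComponentsWithStats(m)
    return [np.argwhere(l==i)[:,::-1] for i in range(1,n) if s[i,4]>=amin]
E
python3 - <<'E'
from h import *
from plant import calibration
z=np.load("pics/top0.npz");im,d=z["im"],z["d"];c=calibration("top")
h=cv2.cvtColor(im,cv2.COLOR_RGB2HSV)
for p in [(254,208),(311,209),(391,217),(270,160),(360,160),(100,200),(275,143),(393,150)]: print(p,h[p[1],p[0]],d[p[1],p[0]])
for w in ["brass","felt"]:
  for b in blobs(mask(im,w),60):
    if b[:,1].min()<120 or b[:,1].max()>245: continue
    P=points(c,b,d[b[:,1],b[:,0]]); 
    Q=plane(c,b,.025) if w=="brass" else P
    (cx,cy),(a,e),ang=cv2.minAreaRect(np.float32(Q[:,:2]))
    print(w,len(b),b.mean(0).round(),"c",np.round([cx,cy],4),"size",np.round([a,e],3),round(ang,1),"z",np.percentile(P[:,2],[5,50,95]).round(3))
E
```

```text
(254, 208) [ 21 195 157] 1.6152914
(311, 209) [ 21 191 156] 1.6196617
(391, 217) [ 21 195 157] 1.6158006
(270, 160) [102  32  79] 1.6151794
(360, 160) [105  32  79] 1.625336
(100, 200) [ 20 131 152] 1.6443636
(275, 143) [10 58 93] 1.6599946
(393, 150) [ 21 187 116] 1.6003124
brass 329 [304. 150.] c [0.6533 0.0584] size [0.112 0.08 ] 15.6 z [0.04  0.08  0.113]
brass 238 [393. 147.] c [ 0.6663 -0.2258] size [0.082 0.047] 2.8 z [0.038 0.07  0.096]
brass 74 [369. 181.] c [ 0.5594 -0.1497] size [0.225 0.013] 89.8 z [0.003 0.009 0.018]
brass 394 [254. 208.] c [0.4633 0.2213] size [0.041 0.123] 69.2 z [0.02  0.033 0.042]
brass 273 [311. 209.] c [0.4614 0.0403] size [0.041 0.083] 62.1 z [0.022 0.034 0.042]
brass 397 [391. 217.] c [ 0.4386 -0.2159] size [0.122 0.042] 25.1 z [0.006 0.033 0.041]
felt 1496 [275. 159.] c [0.4402 0.1336] size [0.476 0.211] 1.8 z [0.029 0.06  0.088]
felt 1600 [367. 162.] c [ 0.435  -0.1237] size [0.223 0.494] 82.2 z [0.031 0.065 0.088]
felt 155 [204. 159.] c [0.4145 0.2238] size [0.58  0.057] 38.6 z [0.007 0.015 0.116]
felt 148 [186. 196.] c [0.3667 0.2349] size [0.534 0.045] 57.8 z [0.028 0.036 0.044]
felt 148 [209. 226.] c [0.4003 0.3637] size [0.045 0.043] 5.2 z [0.029 0.035 0.042]
```

Run:
```python
from h import *
from plant import calibration,ctrl,camera
for i,p in enumerate([(.50,-.15,.27),(.50,.13,.27)]):
    ctrl.move_to(list(p),[1,0,0,0]); ctrl.sleep(.2)
    c=calibration("wrist"); im,d=camera("wrist")
    np.savez(f"pics/w{i}.npz",im=im,d=d,K=c["camera_matrix"],rvec=c["rvec"],tvec=c["tvec"])
    cv2.imwrite(f"pics/w{i}.png",im[:,:,::-1])
    print(c["camera_matrix"][0,0],rays(c,[[320,200]],True),ctrl.read_state()["clock"],ctrl.read_state()["eef_pos"])
```

```text
309.70691628693146 (array([ 0.57710216, -0.15147261,  0.44862976]), array([[-0.27182356,  0.0050979 , -0.9623336 ]])) 2.0417 [ 0.49986161 -0.1506634   0.26983413]
309.70691628693146 (array([0.57760011, 0.12806128, 0.44881149]), array([[-0.27146126,  0.00498744, -0.96243644]])) 3.375 [0.50033086 0.1289307  0.26994157]
```

View pics/w0.png

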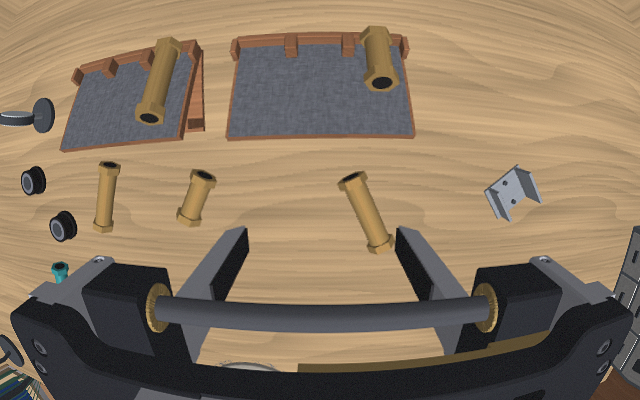

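View pics/w1.png

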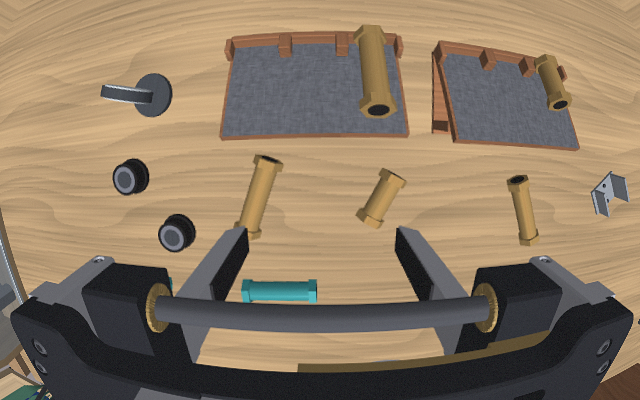

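The wrist views show the tubes, foot ledges, fins and samples clearly. In w0 the short rack is at (230–415, 35–140). In w1 the long rack is at (220–408, 33–138) and the tubes are at (260,195), (383,197) and (524,208). Next I'll take metric measurements.

```bash
cat > meas.py <<'E'
from h import *
def load(i):
    z=np.load(f"pics/w{i}.npz");return z["im"],z["d"],{"camera_matrix":z["K"],"rvec":z["rvec"],"tvec":z["tvec"]}
T={"L1":(.4633,.2213),"S":(.4614,.0403),"L2":(.4386,-.2159)}
for i in (0,1):
  im,d,c=load(i)
  for n,g in T.items():
    m=mask(im,"brass"); m[245:]=0
    b=np.argwhere(m>0)[:,::-1]; P=points(c,b,d[b[:,1],b[:,0]],True)
    P=P[np.hypot(*(P[:,:2]-g).T)<.075]; Z=P[P[:,2]>.03]
    (cx,cy),s,a=cv2.minAreaRect(np.float32(Z[:,:2]))
    e=cv2.boxPoints(((cx,cy),s,a)); u=max([e[1]-e[0],e[2]-e[1]],key=np.linalg.norm); u=u/np.linalg.norm(u)
    v=np.linalg.svd(Z[:,:2]-Z[:,:2].mean(0),full_matrices=False)[2][0]; 
    ext=(Z[:,:2]-[cx,cy])@v
    print(i,n,len(Z),"c",np.round([cx,cy],4),"size",np.round(s,4),"ang rect/pca",[round(np.degrees(np.arctan2(w[1],w[0]))%180,1) for w in (u,v)],"ztop",np.percentile(P[:,2],[50,99]).round(4),"len",np.ptp(ext).round(4))
for i,n,g in ((1,"long",(.62,.14)),(0,"short",(.62,-.14))):
  im,d,c=load(i)
  m=mask(im,"felt"); m[150:]=0
  b=np.argwhere(m>0)[:,::-1]; P=points(c,b,d[b[:,1],b[:,0]],True)
  k=(np.hypot(*(P[:,:2]-g).T)<.16)&(P[:,2]>.005)&(P[:,2]<.095); P=P[k]
  for _ in range(4):
    o=P.mean(0); nn=np.linalg.svd(P-o,full_matrices=False)[2][2]; nn*=np.sign(nn[2]); r=(P-o)@nn; P=P[abs(r)<max(.002,2.5*r.std())]
  up=np.array([0,0,1])-nn*nn[2]; up/=np.linalg.norm(up); ly=np.cross(nn,up)  # frame x=up,z=nn,y=right
  q=np.c_[(P-o)@up,(P-o)@ly]
  (a,bb),s,ang=cv2.minAreaRect(np.float32(q))
  print(n,len(P),"rms",r.std().round(4),"slope",np.degrees(np.arccos(nn[2])).round(2),"n",nn.round(4),"yaw",np.degrees(np.arctan2(up[1],up[0])).round(2),"rect",np.round([a,bb,*s,ang],4))
  # per-strip extremes
  for y0 in np.linspace(q[:,1].min()+.01,q[:,1].max()-.01,8):
    w=q[abs(q[:,1]-y0)<.003,0]; print("  y",y0.round(3),"lo/hi",np.percentile(w,[.5,99.5]).round(4))
  for x0 in np.linspace(q[:,0].min()+.005,q[:,0].max()-.005,8):
    w=q[abs(q[:,0]-x0)<.003,1]; print("  x",x0.round(3),"L/R",np.percentile(w,[.3,99.7]).round(4))
  print(" o",o.round(4))
E
python3 meas.py
```

```text
meas.py:12: RuntimeWarning: invalid value encountered in divide
  e=cv2.boxPoints(((cx,cy),s,a)); u=max([e[1]-e[0],e[2]-e[1]],key=np.linalg.norm); u=u/np.linalg.norm(u)
meas.py:13: RuntimeWarning: Mean of empty slice.
  v=np.linalg.svd(Z[:,:2]-Z[:,:2].mean(0),full_matrices=False)[2][0];
  ret = um.true_divide(
Traceback (most recent call last):
  File "meas.py", line 13, in <module>
    v=np.linalg.svd(Z[:,:2]-Z[:,:2].mean(0),full_matrices=False)[2][0];
      ~~~~~~~~~~~~~~~~~~~~~~~~~~~~~~~~~~~~~~~~~~~~~~~~~~~~~~~~~~~~~^^^
IndexError: index 0 is out of bounds for axis 0 with size 0
```

Run:
```python
from h import *
z=np.load("pics/w0.npz");h=cv2.cvtColor(z["im"],cv2.COLOR_RGB2HSV);d=z["d"]
c={"camera_matrix":z["K"],"rvec":z["rvec"],"tvec":z["tvec"]}
for p in [(107,195),(197,200),(365,215),(372,60),(280,200),(300,90),(120,110),(500,100)]:
  D=[d[p[1],p[0]]]; print(p,h[p[1],p[0]],D,points(c,[p],D,True).round(3),plane(c,[p],.0,True).round(3))
```

```text
(107, 195) [ 18 127 157] [np.float32(0.43175194)] [[0.467 0.207 0.031]] [[ 0.459  0.234 -0.   ]]
(197, 200) [ 18 127 177] [np.float32(0.43189156)] [[0.46  0.032 0.033]] [[0.45  0.047 0.   ]]
(365, 215) [ 18 130 184] [np.float32(0.43566334)] [[ 0.438 -0.213  0.035]] [[ 0.426 -0.218  0.   ]]
(372, 60) [ 20 124 119] [np.float32(0.34370545)] [[ 0.646 -0.212  0.074]] [[ 0.659 -0.224  0.   ]]
(280, 200) [ 17  93 190] [np.float32(0.466292)] [[ 0.45  -0.088 -0.   ]] [[ 0.45  -0.089  0.   ]]
(300, 90) [114  23 110] [np.float32(0.36553103)] [[ 0.608 -0.125  0.061]] [[ 0.613 -0.121  0.   ]]
(120, 110) [113  23 102] [np.float32(0.3613899)] [[0.601 0.133 0.068]] [[0.605 0.184 0.   ]]
(500, 100) [ 17  91 185] [np.float32(0.42191237)] [[ 0.616 -0.437  0.   ]] [[ 0.616 -0.437  0.   ]]
```

Depth agrees with the bench and tube heights, and only the saturation bound was off. I'll lower it.

```bash
sed -i 's/(16,150,60)/(14,108,40)/' h.py; python3 meas.py
```

```text
0 L1 700 c [0.4605 0.2214] size [0.0296 0.121 ] ang rect/pca [np.float32(159.0), np.float64(159.4)] ztop [0.0317 0.0388] len 0.1209
0 S 787 c [0.4592 0.0411] size [0.0315 0.0814] ang rect/pca [np.float32(152.2), np.float64(151.9)] ztop [0.0327 0.0388] len 0.0815
0 L2 1166 c [ 0.4371 -0.2178] size [0.1185 0.0305] ang rect/pca [np.float32(25.8), np.float64(26.7)] ztop [0.0326 0.0385] len 0.1188
1 L1 1207 c [0.4589 0.216 ] size [0.045  0.1227] ang rect/pca [np.float32(159.7), np.float64(161.3)] ztop [0.0326 0.0389] len 0.1222
1 S 912 c [0.4591 0.0415] size [0.0307 0.0806] ang rect/pca [np.float32(152.6), np.float64(152.7)] ztop [0.0328 0.0387] len 0.0806
1 L2 723 c [ 0.436  -0.2161] size [0.1212 0.0293] ang rect/pca [np.float32(24.9), np.float64(25.8)] ztop [0.0317 0.0383] len 0.1214
long 12298 rms 0.0007 slope 29.95 n [0.4993 0.0053 0.8664] yaw -179.4 rect [-1.00000e-02  1.31000e-02  2.17600e-01  1.39600e-01  8.99187e+01]
  y -0.086 lo/hi [-0.0774  0.0581]
  y -0.058 lo/hi [-0.0785  0.0592]
  y -0.029 lo/hi [-0.0544  0.0581]
  y -0.001 lo/hi [-0.0764  0.0583]
  y 0.027 lo/hi [-0.0775  
[... 398 characters left out ...]
rt 13186 rms 0.0007 slope 29.96 n [0.4994 0.0053 0.8663] yaw -179.39 rect [-1.1500e-02  7.8000e-03  2.1720e-01  1.4010e-01  8.9917e+01]
  y -0.091 lo/hi [-0.0804  0.0569]
  y -0.063 lo/hi [-0.0796  0.0564]
  y -0.034 lo/hi [-0.0556  0.0568]
  y -0.006 lo/hi [-0.0793  0.0574]
  y 0.022 lo/hi [-0.0789  0.0578]
  y 0.05 lo/hi [-0.0548  0.0564]
  y 0.078 lo/hi [-0.0006  0.0566]
  y 0.106 lo/hi [-0.0803  0.0567]
  x -0.077 L/R [-0.0987  0.1158]
  x -0.058 L/R [-0.0989  0.1161]
  x -0.039 L/R [-0.0993  0.1152]
  x -0.021 L/R [-0.0995  0.1151]
  x -0.002 L/R [-0.1     0.1153]
  x 0.016 L/R [-0.1     0.1152]
  x 0.035 L/R [-0.0989  0.1156]
  x 0.054 L/R [-0.0989  0.1154]
 o [ 0.6058 -0.1411  0.063 ]
```

Everything matches the given sizes: tube lengths 120/80/120 mm, tops at 38 mm, board slopes 29.95°, and rack yaw near 0.6°. I'll check IK for all poses, then place the first tube.

```bash
cat > job.py <<'E'
from h import *
from scipy.spatial.transform import Rotation as Ro
from plant import ctrl,camera,calibration,inverse_kinematics
N=np.array([.4993,.0053,.8664]);N/=np.linalg.norm(N)
UP=np.array([0,0,1])-N*N[2];UP/=np.linalg.norm(UP);LY=np.cross(N,UP)
LONG=np.array([.6089,.1512,.0621])-.0795*UP+.0131*LY
SHORT=np.array([.6058,-.1411,.0630])-.0810*UP+.0078*LY
BAY={"La":LONG,"Lb":LONG-.074*LY,"Sa":SHORT,"Sb":SHORT-.074*LY}
TUBE={"L1":(.4603,.2208,-20.7),"S":(.4592,.0413,-27.6),"L2":(.4367,-.2170,25.6)}
def quat(x,z): return Ro.from_matrix(np.c_[x,np.cross(z,x),z]).as_quat()
def down(a): a=np.radians(a); return quat(np.array([np.cos(a),np.sin(a),0]),np.array([0,0,-1.]))
QB=quat(-UP,-N)
def say(*a): s=ctrl.read_state(); print(*a,"t",round(s["clock"],2),"tcp",s["eef_pos"].round(4),"gap",round(float(s["finger_gap"]),4),"gf",round(float(s["gripper_force"]),1),"F",s["ft_force"].round(1))
def pick(t):
    x,y,a=TUBE[t];q=down(a)
    ctrl.command_gripper(.075)
    ctrl.move_to([x,y,.12],q); ctrl.movel([x,y,.003],vel=.1,stop_force=15)
    ctrl.command_gripper(.02,25); say("grip",t)
    ctrl.movel([x,y,.17],vel=.15); say("lift")
def place(bay,xc):
    p=BAY[bay]+xc*UP
    ctrl.move_to(p+.10*N,QB); ctrl.movel(p+.012*N,vel=.12); say("near")
    hit=ctrl.movel(p-.002*N,vel=.02,stop_force=4); say("down",hit,"height",((ctrl.read_state()["eef_pos"]-p)@N).round(4))
def let_go():
    ctrl.command_gripper(.048); ctrl.sleep(.3); say("open")
    s=ctrl.read_state(); ctrl.movel(s["eef_pos"]+.10*N,vel=.15)
def look(name):
    ctrl.sleep(.1); c=calibration("wrist");im,d=camera("wrist")
    np.savez(f"pics/{name}.npz",im=im,d=d,K=c["camera_matrix"],rvec=c["rvec"],tvec=c["tvec"]);cv2.imwrite(f"pics/{name}.png",im[:,:,::-1])
E
python3 - <<'E'
from job import *
ok=True
for b,x in (("La",.064),("Lb",.064),("Sb",.044)):
    for h in (.003,.1):
        j=inverse_kinematics(BAY[b]+x*UP+h*N,QB); ok&=j is not None; print(b,BAY[b].round(4),h,None if j is None else np.round(j,2))
for t,(x,y,a) in TUBE.items():
    j=inverse_kinematics([x,y,.003],down(a)); ok&=j is not None; print(t,None if j is None else np.round(j,2))
if ok:
    pick("L1")
    if ctrl.read_state()["finger_gap"]>.028: place("Lb",.064)
E
```

```text
La [0.6779 0.1388 0.0224] 0.003 [0.09 0.79 1.1  0.04 1.78 1.64]
La [0.6779 0.1388 0.0224] 0.1 [0.08 0.82 0.82 0.04 2.03 1.65]
Lb [0.6771 0.2128 0.0224] 0.003 [0.17 0.81 1.05 0.08 1.8  1.73]
Lb [0.6771 0.2128 0.0224] 0.1 [0.17 0.85 0.76 0.09 2.05 1.75]
Sb [ 0.6753 -0.0742  0.0226] 0.003 [-0.17  0.8   1.09 -0.09  1.77  1.4 ]
Sb [ 0.6753 -0.0742  0.0226] 0.1 [-0.16  0.83  0.81 -0.09  2.01  1.38]
L1 [ 0.31  0.38  1.93 -0.    0.83  2.24]
S [-0.06  0.32  2.03 -0.    0.79  1.99]
L2 [-0.6   0.36  1.98 -0.    0.81  0.52]
grip L1 t 6.71 tcp [0.4605 0.221  0.0031] gap 0.0318 gf 25.0 F [0.3 1.4 0.5]
lift t 7.97 tcp [0.4595 0.2205 0.169 ] gap 0.0314 gf 25.0 F [-0.1  0.5 -2.1]
near t 9.75 tcp [0.6282 0.2127 0.0664] gap 0.0314 gf 25.0 F [ 0.5 -0.8 -2. ]
down True height 0.0023 t 10.27 tcp [0.6231 0.2123 0.0562] gap 0.0318 gf 25.0 F [1.3 0.2 3.7]
```

Contact came at 2.3 mm, close to the expected 3 mm. Releasing and looking.

Run:
```python
from job import *
let_go(); look("p1")
```

```text
open t 11.05 tcp [0.6229 0.2122 0.0553] gap 0.0478 gf 0.0 F [-0.3  0.6 -0.4]
```

View pics/p1.png

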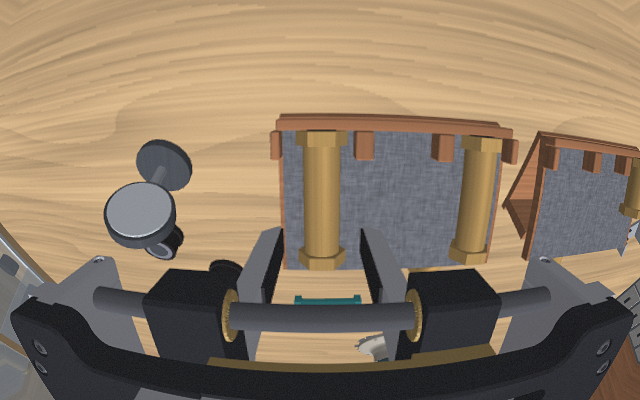

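Tube 1 lies along the board at (322,200), midway between the fins, with its end at the ledge (322,130). The other two follow in the same way.

```bash
cat > run.py <<'E'
from job import *
import sys
for t,b,x in (("L2","La",.064),("S","Sb",.044)):
    pick(t)
    g=ctrl.read_state()["finger_gap"]
    if not .028<g<.035: print("bad grip");sys.exit()
    place(b,x)
    h=(ctrl.read_state()["eef_pos"]-BAY[b]-x*UP)@N
    if not -.001<h<.006: print("bad height");sys.exit()
    let_go()
    look("p_"+t)
ctrl.move_to([.50,0,.32],[1,0,0,0]); look("end")
E
python3 run.py
```

```text
grip L2 t 16.5 tcp [ 0.4367 -0.217   0.003 ] gap 0.0315 gf 25.0 F [-0.8  0.2 -0. ]
lift t 17.77 tcp [ 0.436  -0.2166  0.1691] gap 0.0315 gf 25.0 F [-0.4  0.  -1.5]
near t 20.24 tcp [0.6293 0.138  0.0656] gap 0.0314 gf 25.0 F [-0.2 -0.7 -1.7]
down True height 0.0023 t 20.76 tcp [0.6237 0.1383 0.0563] gap 0.0314 gf 25.0 F [0.8 1.1 4.1]
open t 21.54 tcp [0.6236 0.1382 0.0552] gap 0.0482 gf 0.0 F [ 0.3  0.  -0.2]
grip S t 26.18 tcp [0.4592 0.0413 0.003 ] gap 0.0314 gf 25.0 F [-0.9  0.3  0.6]
lift t 27.45 tcp [0.4584 0.0414 0.1691] gap 0.0315 gf 25.0 F [-0.1 -0.3 -0.2]
near t 29.38 tcp [ 0.6438 -0.0744  0.0563] gap 0.0314 gf 25.0 F [-0.4 -0.7 -1.3]
down True height 0.0023 t 29.89 tcp [ 0.6384 -0.0746  0.0464] gap 0.0311 gf 25.0 F [ 0.8 -0.9  4.2]
open t 30.68 tcp [ 0.6383 -0.0744  0.0456] gap 0.048 gf 0.0 F [ 0.2 -0.1  0.1]
```

Now I'll check the placings numerically and by eye.

Run:
```python
from job import *
z=np.load("pics/end.npz");im,d=z["im"],z["d"];c={"camera_matrix":z["K"],"rvec":z["rvec"],"tvec":z["tvec"]}
b=np.argwhere(mask(im,"brass")>0)[:,::-1];P=points(c,b,d[b[:,1],b[:,0]],True)
for n in ("La","Lb","Sb"):
    q=(P-BAY[n])@np.c_[UP,LY,N]; q=q[(abs(q[:,1])<.027)&(q[:,2]>.028)&(q[:,2]<.05)&(q[:,0]>-.01)&(q[:,0]<.15)]
    (a,e),s,_=cv2.minAreaRect(np.float32(q[:,:2])); v=np.linalg.svd(q-q.mean(0),full_matrices=False)[2][0]
    print(n,len(q),"mid",round(a,4),round(e,4),"size",np.round(s,3),"axis",v.round(3),"top",np.percentile(q[:,2],[50,99]).round(4))
```

```text
La 1269 mid 0.0597 0.0012 size [0.123 0.032] axis [1.    0.004 0.003] top [0.0336 0.0385]
Lb 1079 mid 0.0601 0.0019 size [0.121 0.031] axis [1.    0.005 0.002] top [0.0336 0.0385]
Sb 923 mid 0.0395 -0.0 size [0.082 0.033] axis [1.    0.004 0.004] top [0.034  0.0389]
```

View pics/end.png

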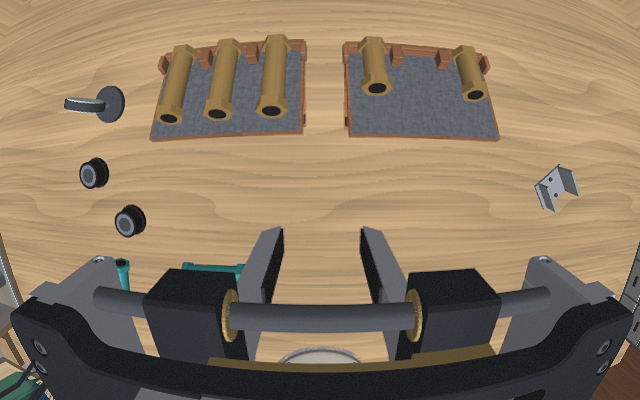

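All three tubes are seated on their ledges: the long ones at (176,85) and (223,80), the short one at (375,65). The eyecups, prism mount and lens are undisturbed.

```bash
python3 -c "
from plant import order
print(order.finish_job())"
```

```text
the job is handed in; nothing more can be done
None
```

I handed the job in at about 32 s: both long tubes lie in the long rack's two empty bays and the short tube in the short rack's left bay, all measured within 2 mm of the bay centre and of the foot ledge; no verdict came back.

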